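# Sort left-hand and right-hand minibar hinge covers

### The arm

A 7-joint arm with a two-finger parallel gripper is mounted at the origin on the work surface. World frame = base frame: x ahead of the robot, y to its left, z up, the work surface at z = 0. Lengths are in m, angles in rad, forces in N, time in s.
With the tool pointing down it reaches from about 0.425 to 0.875 m from the base axis. Payload 4.7 kg.
Tool frame: the origin (TCP) lies on the centre line of the jaws, within the pads' length; the fingertips stand ahead of it and the grasp point (between the pads) lies 2 mm behind it (nose_length is the z of the fingertips in the tool frame, in m); z points along the fingers, y is the line along which they close (so a half turn about z gives the same grasp; the last joint's range is limited). The gripper opens to 87 mm and grips with 3 to 60 N. Pads are 19 mm wide; open, the fingers measure 117 mm over their backs; the gripper's body (75 mm by 190 mm) begins 51 mm behind the grasp point.
Start: joints at [1.192, 0.321, -0.07, 1.45, 0.023, 1.371, -0.057], TCP at [0.249, -0.601, 0.24] pointing down, gripper open.
Joint ranges: [-2.86, 2.86], [-0.3, 2.09], [-1.38, 1.24], [0.06, 2.45], [-1.56, 4.7], [0.09, 2.05], [-2.69, 2.69]. Speed limits (rad/s): [2.57, 2.57, 3.14, 3.14, 3.14, 3.14, 3.14].

### API

Orientations are given as a rotation vector (axis times angle).
In Python, from bench import * gives the robot as it stands.
- The arm moves only by the tool send_rows, never from a script. Its arguments are lists of equal length, an entry for each row: "xyz": the shift along the tool's x, y, z in mm, a list of three; "dr": the turn, a rotation vector about the tool's x, y, z in rad, a list of three. A call has exactly 10 rows; each row is the pose to reach, as a shift and turn from the pose commanded when the call began, along the tool's axes at that moment; what a row does not reach only later rows make up. A row lasts 1/12 s, in which the tool goes at most 41.7 mm and 7.16 degrees, less where a joint would pass 70% of its speed; a pose out of reach is approached as far as the arm can. A call with a gripper value outside its range is refused whole. "jaw" is the finger opening in mm, from 0 to 87, set as the call begins (left out, the last holds). The fingers move at their own pace and stop on an object; "grip_force" is the grip in N (left out, the last holds). Time passes only in rows, so rows that repeat a pose let the fingers close, or fill a call up. It gives the time, the measured TCP pose, the force, the opening and the grip force at its end, in the units of the state.
- get_state(): the state, without advancing time (a new reading comes with each control period).
- get_image(name): name is "scene" or "top" or "wrist"; returns the picture (480x640x3 uint8, red, green, blue); there is no depth.
- calibration(name): a dict with "vfov" (degrees; the focal length in pixels is half the picture's height over the tangent of half this angle, whatever the lens; pixels are square), "cx", "cy" (the principal point, pixels), "rvec" (rotation vector, rad) and "tvec" (3), from world to camera coordinates, as OpenCV has them; the wrist camera has in their place "hand_eye" (4x4, takes a point from camera to tool coordinates, whose origin is the TCP and whose axes are the flange's). Camera axes: x right, y down, z forward; pixel columns grow to the right and rows downward; lengths in m; the calibration is good to about 2 mm. A picture is of the moment at which its call begins: read the wrist's pose just before it. calibration takes no time and is no camera call.
- close_job(): hands the job in; it is judged then, once.
The state is a dict: "time": time; "joint_positions": joint angles; "qd": joint speeds; "joint_torque": joint torques, N m; "position": TCP position; "tool_rot": TCP orientation; "ft_force": force on the tool from outside, world axes, zero at the start; "torque": the same for the moment, N m; "grip_width": opening from 0.0 (shut) to 1.0 (fully open); "grip_force": force on a finger pad.
Only numpy, scipy, OpenCV 4.12 (cv2) and the standard library are available. Lean on these libraries where they do the work, as an engineer would, in place of code of your own. Each camera call takes 0.05 s, during which the arm holds its last target. There are 200 camera calls.

### The job

Sort the four L-shaped fridge hinge covers into left-hand and right-hand ones: the two left-hand covers go into the blue tray and the two right-hand covers into the orange tray, one cover in each compartment, lying flat on the tray floor with the white cap up (with the long arm pointing away from you and the short arm at its far end, a left-hand cover's short arm points left, a right-hand cover's points right). Set each cover down gently rather than dropping it. Leave the straight cover, the mug, the sugar jar and the screwdriver where they are.

Things in the scene. Friction and masses are not known exactly. Their poses are not given: they have to be found in the camera images.
- left_cover_1: left-hand hinge cover, dark grey L, 70 x 46 mm, 28 mm high, about 50 g, white round cap (16 mm, 3 mm high) on its short arm. Origin: underside, centre of the 70 x 46 outline; z up. Long arm along x: x -35 to 35 mm, 22 mm wide, centred at y = -12 mm. Short arm: x +9 to +35 mm, sticks out 24 mm from it to +y. Grip across the long arm's 22 mm at x = -12, y = -12 mm; top is flat there
- left_cover_2: left-hand hinge cover, dark grey L, 70 x 46 mm, 28 mm high, about 50 g, white round cap (16 mm, 3 mm high) on its short arm. Origin: underside, centre of the 70 x 46 outline; z up. Long arm along x: x -35 to 35 mm, 22 mm wide, centred at y = -12 mm. Short arm: x +9 to +35 mm, sticks out 24 mm from it to +y. Grip across the long arm's 22 mm at x = -12, y = -12 mm; top is flat there
- right_cover_1: right-hand hinge cover, dark grey L, 70 x 46 mm, 28 mm high, about 50 g, white round cap (16 mm, 3 mm high) on its short arm. Origin: underside, centre of the 70 x 46 outline; z up. Long arm along x: x -35 to 35 mm, 22 mm wide, centred at y = +12 mm. Short arm: x +9 to +35 mm, sticks out 24 mm from it to -y. Grip across the long arm's 22 mm at x = -12, y = +12 mm; top is flat there
- right_cover_2: right-hand hinge cover, dark grey L, 70 x 46 mm, 28 mm high, about 50 g, white round cap (16 mm, 3 mm high) on its short arm. Origin: underside, centre of the 70 x 46 outline; z up. Long arm along x: x -35 to 35 mm, 22 mm wide, centred at y = +12 mm. Short arm: x +9 to +35 mm, sticks out 24 mm from it to -y. Grip across the long arm's 22 mm at x = -12, y = +12 mm; top is flat there
- blue_tray: blue plastic tray, fixed, 108 mm (x) by 184 mm (y), level. Origin: underside centre; z up. Floor 3 mm thick; rim and divider (along x at y = 0) 4 mm thick, tops 10 mm above the counter. Two compartments, each 100 mm (x) by 86 mm (y) inside, centres at y = +45 and -45 mm. For the left-hand covers
- orange_tray: orange plastic tray, fixed, 108 mm (x) by 184 mm (y), level. Origin: underside centre; z up. Floor 3 mm thick; rim and divider (along x at y = 0) 4 mm thick, tops 10 mm above the counter. Two compartments, each 100 mm (x) by 86 mm (y) inside, centres at y = +45 and -45 mm. For the right-hand covers
- straight_cover: bystander: a straight dark grey cover, a plain bar 70 mm (x) x 22 mm (y) x 28 mm high without a short arm, a white round cap on top towards +x; lies among the hinge covers. Origin: underside centre; z up
- mug: bystander: white ceramic mug standing upright, 76 mm across, 90 mm high, handle at its +y. Origin: underside centre
- sugar_jar: bystander: amber glass jar with a red lid, 68 mm across, 100 mm high. Origin: underside centre
- screwdriver: bystander: screwdriver with a yellow handle, 190 mm long, lying beyond the trays, its length along its x. Origin: on its underside
Mind the look-alikes: they are no part of the job. What is shaped like the right_cover_2 but green is not meant.

How it is judged:
By the outcome, as a careful person would: the job done as asked, in the order asked, and still so for the second after the job is handed in, with the robot touching nothing.
It also fails if it takes over 93 s, if anything falls off the work surface, if the arm or the gripper's body presses on something with over 40 N, if the wrist force passes 120 N, or if a joint passes its speed limit or range.

## Working session

There is one attempt and no reset: what is moved stays moved. The work goes in short steps, Python scripts to look and compute and a tool call to move; the robot and the scene stay as the last step left them, time stands still between calls to the robot, and variables do not carry over. Pictures are saved under pics/ and viewed, at most 14 in all, crops included, and the job is handed in when it is done.

Besides the shell and the picture viewer there is one more tool, called after ">>>" as name(argument=value, ...) on one line, values as JSON. send_rows: Moves the arm, as the interface text tells. Its arguments: {"type":"object","properties":{"xyz":{"type":"array"},"dr":{"type":"array"},"jaw":{"type":"number"},"grip_force":{"type":"number"}},"required":["xyz","dr"]}

```bash
mkdir -p pics; ls
python3 - <<'E'
from bench import *
import cv2,numpy as np
s=get_state();print({k:np.round(v,3) for k,v in s.items()})
for n in("top","scene","wrist"):
    c=calibration(n);print(n,c)
    im=get_image(n);np.save(f"pics/{n}.npy",im);cv2.imwrite(f"pics/{n}0.png",im[:,:,::-1])
E
```

```text
pics
{'time': np.float64(0.0), 'joint_positions': array([ 1.192,  0.322, -0.07 ,  1.452,  0.023,  1.371, -0.057]), 'qd': array([-0.002,  0.001, -0.   , -0.   , -0.001, -0.001, -0.   ]), 'joint_torque': array([ 0.0000e+00, -4.9129e+01, -4.0400e-01, -3.1252e+01, -6.4000e-02,
        4.4000e-02,  0.0000e+00]), 'position': array([ 0.249, -0.6  ,  0.238]), 'tool_rot': array([-3.079e+00, -6.130e-01,  1.000e-03]), 'ft_force': array([0.608, 0.461, 0.074]), 'torque': array([-0.018,  0.028, -0.007]), 'grip_force': np.float64(0.0), 'grip_width': np.float64(0.999)}
top {'vfov': 50.22055943231745, 'cx': 319.3026658211671, 'cy': 234.50955247410937, 'rvec': array([ 2.14036993, -2.1879107 ,  0.12633196]), 'tvec': array([0.01193034, 0.54323183, 1.15537902])}
scene {'vfov': 43.822134439545096, 'cx': 316.1726156550744, 'cy': 247.62698068873163, 'rvec': array([ 1.48623376,  1.93271715, -0.90701404]), 'tvec': array([ 0.14977203, -0.29275346,  1.78547288])}
wrist {'vfov': 61.64068143577869, 'cx': 319.1242950683509, 'cy': 236.1350014881867, 'hand_eye': array([[ 4.48484195e-04, -9.66903896e-01, -2.55140461e-01,
         7.07376849e-02],
       [ 9.99999895e-01,  4.09238374e-04,  2.06905519e-04,
         6.57762734e-04],
       [-9.56444846e-05, -2.55140527e-01,  9.66903978e-01,
        -1.45503037e-01],
       [ 0.00000000e+00,  0.00000000e+00,  0.00000000e+00,
         1.00000000e+00]])}
```

View pics/top0.png

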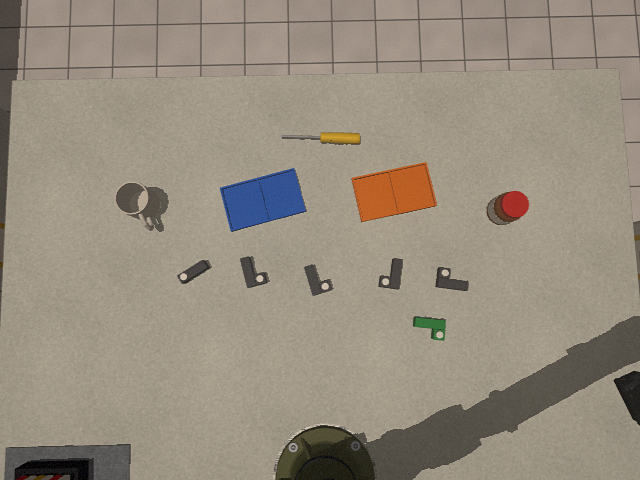

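View pics/scene0.png

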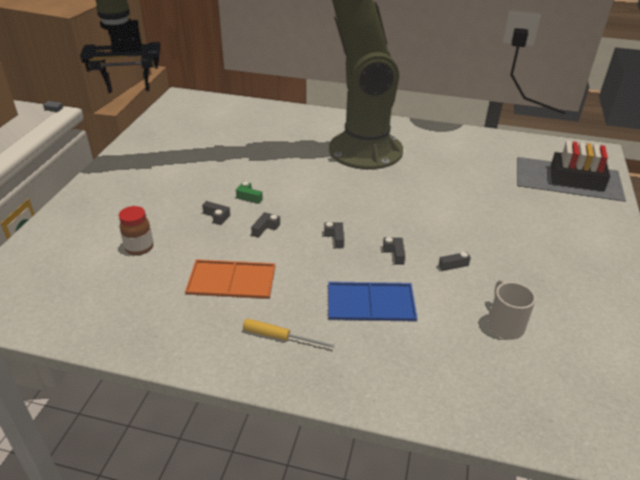

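The top view shows four dark grey Ls: (253,272) and (318,280) have the short arm to the left when looking along the long arm towards it, so they are left-hand. (392,274) and (452,280) are right-hand. Look-alikes to avoid are the straight bar at (194,271) and the green L at (431,326). The blue tray is at (263,200) and the orange tray at (394,192).

```bash
cat > h.py <<'E'
from bench import *
import cv2,numpy as np
from scipy.spatial.transform import Rotation as R
def cam(name,st=None):
    c=calibration(name);f=240/np.tan(np.radians(c["vfov"]/2))
    if name=="wrist":
        T=np.eye(4);T[:3,:3]=R.from_rotvec(st["tool_rot"]).as_matrix();T[:3,3]=st["position"]
        T=T@c["hand_eye"];return f,c["cx"],c["cy"],T[:3,:3],T[:3,3]
    Rm=R.from_rotvec(c["rvec"]).as_matrix();return f,c["cx"],c["cy"],Rm.T,-Rm.T@c["tvec"]
def ray(cm,px,z):
    f,cx,cy,Rm,o=cm;px=np.atleast_2d(px).astype(float)
    d=np.c_[(px-[cx,cy])/f,np.ones(len(px))]@Rm.T
    return (o+d*((z-o[2])/d[:,2])[:,None])[:,:2]
def yaw(st):
    x=R.from_rotvec(st["tool_rot"]).as_matrix()[:,0];return np.degrees(np.arctan2(x[1],x[0]))
def go(x,y,z,yw,st=None):
    """shift (mm) and turn (rotvec) in tool axes to vertical-down pose; tool x at world yaw yw deg (mod 180)"""
    st=st or get_state();Rm=R.from_rotvec(st["tool_rot"])
    d=(yw-yaw(st)+90)%180-90
    a=np.radians(yaw(st)+d);T=R.from_matrix([[np.cos(a),np.sin(a),0],[np.sin(a),-np.cos(a),0],[0,0,-1]])
    print("xyz",np.round(Rm.inv().apply(np.array([x,y,z])-st["position"])*1000,1),"dr",np.round((Rm.inv()*T).as_rotvec(),3),"yaw",round(yaw(st),1),"pos",np.round(st["position"],4))
E
python3 - <<'E'
from h import *
im=np.load("pics/top.npy");cm=cam("top");print("cam",cm[4].round(3))
hsv=cv2.cvtColor(im,cv2.COLOR_RGB2HSV)
for n,lo,hi,z in(("blue",(100,120,40),(130,255,255),.01),("orange",(5,150,100),(18,255,255),.01),("dark",(0,0,0),(179,90,85),.028)):
    m=cv2.inRange(hsv,lo,hi)
    for c in cv2.findContours(m,cv2.RETR_EXTERNAL,cv2.CHAIN_APPROX_NONE)[0]:
        a=cv2.contourArea(c);x,y=c[:,0].mean(0)
        if a<150 or a>6000 or not(150<y<340) or not 100<x<490 : continue
        w=ray(cm,c[:,0],z)*1000
        r=cv2.minAreaRect(w.astype(np.float32))
        print(n,(int(x),int(y)),a,"rect",np.round(r[0],1),np.round(r[1],1),round(r[2],1))
white=cv2.inRange(hsv,(0,0,200),(179,40,255))
for c in cv2.findContours(white,cv2.RETR_EXTERNAL,cv2.CHAIN_APPROX_NONE)[0]:
    (x,y),r=cv2.minEnclosingCircle(c)
    if 2<r<8 and 250<y<345: print("cap",(x,y),r,ray(cm,(x,y),.031)*1000)
E
```

```text
cam [0.409 0.005 1.21 ]
blue (262, 199) 3338.5 rect [633.3 133.5] [108.2 182.7] 14.0
orange (393, 191) 3332.0 rect [ 645.2 -179.5] [108.1 183.7] 10.9
dark (450, 280) 400.0 rect [ 435.2 -303. ] [73.1 46.6] 81.2
dark (316, 280) 359.0 rect [443.3   5.3] [68.8 46.9] 16.3
dark (191, 272) 260.0 rect [464.7 290.9] [25.9 74.5] 31.2
dark (391, 274) 379.0 rect [ 452.1 -161.2] [47.  70.1] 80.6
dark (252, 272) 394.5 rect [464.4 152.9] [70.6 49.7] 15.2
dark (149, 205) 243.0 rect [623.8 392.5] [49.9 74. ] 68.1
dark (124, 198) 250.5 rect [638.6 457.2] [67.9 33.2] 4.9
cap (260.1153869628906, 278.3461608886719) 2.507478952407837 [[445.15606501 137.93640716]]
```

Run:
```python
import numpy as np,cv2
im=np.load("pics/top.npy")[235:345,160:480]
cv2.imwrite("pics/crop1.png",cv2.resize(im[:,:,::-1],None,fx=2.5,fy=2.5,interpolation=cv2.INTER_CUBIC))
```

```text
(no output)
```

View pics/crop1.png

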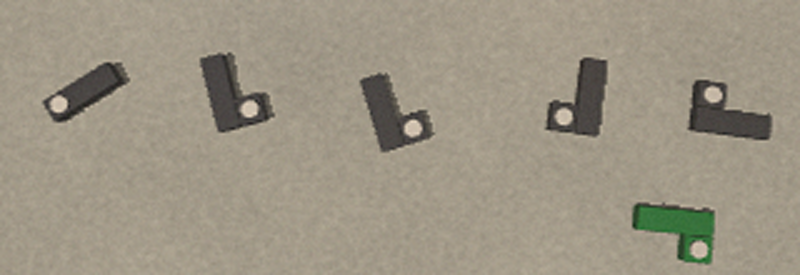

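The crop confirms it: straight bar at (194,271), left-hand Ls at (252,272) and (316,280), right-hand Ls at (391,274) and (450,280), green decoy at (431,326). The rectangle sizes match the given dimensions.

Run:
```python
from h import *
import bench
print([n for n in dir(bench) if n[0]!='_'], getattr(bench,'nose_length',None))
go(.5,-.25,.24,15); go(.473,.168,.22,15)
```

```text
['MotionError', 'calibration', 'close_job', 'get_image', 'get_state', 'nose_length'] 0.017
xyz [ 366.3 -227.3   -1. ] dr [-0.001  0.     0.131] yaw 22.5 pos [ 0.2486 -0.6002  0.2387]
xyz [ 501.4 -623.7   19.6] dr [-0.001  0.     0.131] yaw 22.5 pos [ 0.2486 -0.6002  0.2387]
```

>>> send_rows(xyz=[[37,-23,0],[73,-46,0],[110,-68,0],[146,-91,0],[183,-114,0],[220,-137,0],[256,-159,0],[293,-182,0],[330,-205,0],[366,-227,0]], dr=[[0,0,0.013],[0,0,0.026],[0,0,0.04],[0,0,0.05],[0,0,0.065],[0,0,0.08],[0,0,0.09],[0,0,0.105],[0,0,0.118],[0,0,0.131]], jaw=70)

```text
time: 0.98
position: [0.4924, -0.2602, 0.2395]
tool_rot: [3.115, 0.409, -0.0]
ft_force: [0.0, -0.5, -0.1]
grip_width: 0.805
grip_force: 0.0
```

```bash
python3 -c "
from h import *
go(.473,.168,.22,15)"
```

```text
xyz [  91.8 -418.7   19.4] dr [ 0.     0.    -0.001] yaw 15.0 pos [ 0.4924 -0.2602  0.2395]
```

>>> send_rows(xyz=[[8,-41,2],[16,-82,4],[25,-123,6],[33,-164,8],[41,-205,10],[49,-246,12],[57,-288,14],[66,-329,16],[74,-370,18],[82,-409,20]], dr=[[0,0,0],[0,0,0],[0,0,0],[0,0,0],[0,0,0],[0,0,0],[0,0,0],[0,0,0],[0,0,0],[0,0,0]])

```text
time: 1.82
position: [0.4645, 0.155, 0.2196]
tool_rot: [3.114, 0.409, 0.001]
ft_force: [0.9, 0.4, 0.2]
grip_width: 0.805
grip_force: 0.0
```

```bash
cat >> h.py <<'E'
def look(tag,near=None,zc=.028,zcap=.031):
    """wrist picture: list dark blobs' min rect and white caps in mm (world)"""
    for _ in range(3): get_image("wrist")
    st=get_state();im=get_image("wrist");cv2.imwrite(f"pics/{tag}.png",im[:,:,::-1]);np.save("pics/w.npy",im)
    cm=cam("wrist",st);hsv=cv2.cvtColor(im,cv2.COLOR_RGB2HSV)
    m=cv2.inRange(hsv,(0,0,0),(179,110,90))
    for c in cv2.findContours(m,cv2.RETR_EXTERNAL,cv2.CHAIN_APPROX_NONE)[0]:
        if cv2.contourArea(c)<1500: continue
        r=cv2.minAreaRect((ray(cm,c[:,0],zc)*1000).astype(np.float32))
        print("dark",c[:,0].mean(0).astype(int),np.round(r[0],1),np.round(r[1],1),round(r[2],1))
    m=cv2.inRange(hsv,(0,0,175),(179,25,255))
    for c in cv2.findContours(m,cv2.RETR_EXTERNAL,cv2.CHAIN_APPROX_NONE)[0]:
        if cv2.contourArea(c)<150: continue
        e=cv2.minEnclosingCircle(c);w=ray(cm,c[:,0],zcap)*1000
        e=cv2.minEnclosingCircle(w.astype(np.float32));print("white",c[:,0].mean(0).astype(int),np.round(e[0],1),"r",round(e[1],1))
    print("t",st["time"],"pos",st["position"].round(4),"yaw",round(yaw(st),2))
    return im,st
E
python3 -c "
from h import *
look('w1')"
```

```text
dark [279 410] [323.2 117.7] [261.6 658.6] 15.5
dark [316 213] [469.7 155.8] [71.4 46. ] 14.6
dark [170 164] [473.2 286.9] [20.8 65.2] 31.1
t 1.9667 pos [0.4639 0.1572 0.2195] yaw 15.45
```

View pics/w1.png

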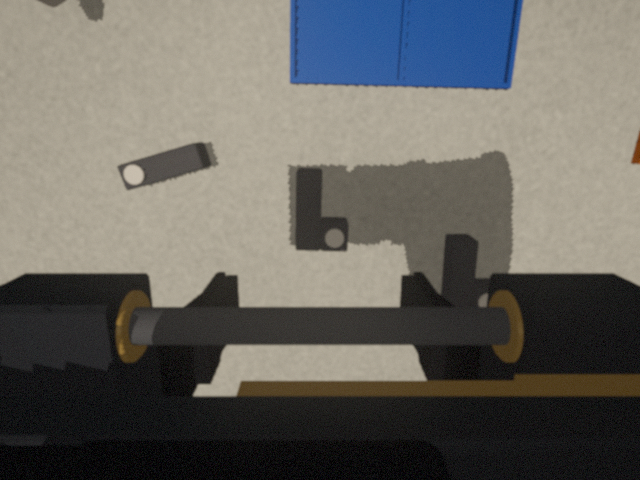

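The wrist view shows L1 at (320,210) under the gripper's shadow, short arm at its lower end pointing right in the picture. The straight bar is at (165,165) and the blue tray is at the top.

```bash
python3 -c "
from h import *
look('w2')
go(.476,.169,.10,15)"
```

```text
dark [293 412] [325.9 110.8] [263.6 654.5] 14.8
dark [309 213] [469.9 155. ] [71.2 45.2] 13.8
dark [163 164] [473.9 285.5] [21.  63.2] 31.4
t 2.1667 pos [0.4655 0.1514 0.2193] yaw 14.84
xyz [ 14.6 -14.4 119.4] dr [ 0.001  0.    -0.003] yaw 14.8 pos [0.4656 0.1514 0.2194]
```

```bash
python3 -c "
from h import *
go(.4785,.170,.07,14.3)"
```

```text
xyz [ 17.3 -14.8 149.4] dr [0.001 0.    0.009] yaw 14.8 pos [0.4656 0.1514 0.2194]
```

>>> send_rows(xyz=[[9,-7,0],[17,-15,20],[17,-15,50],[17,-15,80],[17,-15,110],[17,-15,140],[17,-15,149],[17,-15,149],[17,-15,149],[17,-15,149]], dr=[[0,0,0.01],[0,0,0.01],[0,0,0.01],[0,0,0.01],[0,0,0.01],[0,0,0.01],[0,0,0.01],[0,0,0.01],[0,0,0.01],[0,0,0.01]])

```text
time: 3.05
position: [0.4793, 0.1723, 0.0725]
tool_rot: [-3.117, -0.393, -0.005]
ft_force: [-0.1, -0.7, -0.2]
grip_width: 0.801
grip_force: 0.0
```

```bash
python3 -c "
from h import *
go(.4785,.170,.025,14.3)"
```

```text
xyz [-1.5  2.  47.4] dr [ 0.    -0.003  0.001] yaw 14.4 pos [0.4793 0.1723 0.0725]
```

>>> send_rows(xyz=[[-1,2,8],[-1,2,16],[-1,2,24],[-1,2,32],[-1,2,40],[-1,2,47],[-1,2,47],[-1,2,47],[-1,2,47],[-1,2,47]], dr=[[0,0,0],[0,0,0],[0,0,0],[0,0,0],[0,0,0],[0,0,0],[0,0,0],[0,0,0],[0,0,0],[0,0,0]], jaw=50)

```text
time: 3.88
position: [0.4776, 0.1702, 0.0239]
tool_rot: [-3.117, -0.395, -0.001]
ft_force: [0.1, -0.0, -0.6]
grip_width: 0.574
grip_force: 0.0
```

>>> send_rows(xyz=[[0,0,0],[0,0,0],[0,0,0],[0,0,0],[0,0,0],[0,0,0],[0,0,0],[0,0,0],[0,0,0],[0,0,0]], dr=[[0,0,0],[0,0,0],[0,0,0],[0,0,0],[0,0,0],[0,0,0],[0,0,0],[0,0,0],[0,0,0],[0,0,0]], jaw=10, grip_force=20)

```text
time: 4.72
position: [0.4773, 0.1699, 0.0236]
tool_rot: [3.117, 0.395, 0.0]
ft_force: [-1.0, -0.1, 0.7]
grip_width: 0.249
grip_force: 20.0
```

```bash
python3 -c "
from h import *
go(.6224+.0085,.1772+.0145,.12,14)"
```

```text
xyz [154.2  17.2 -96.4] dr [ 0.    -0.     0.007] yaw 14.4 pos [0.4773 0.1699 0.0236]
```

>>> send_rows(xyz=[[0,0,-20],[0,0,-40],[15,2,-55],[40,5,-55],[65,8,-55],[90,10,-55],[115,13,-55],[140,16,-55],[154,17,-55],[154,17,-55]], dr=[[0,0,0],[0,0,0],[0,0,0],[0,0,0],[0,0,0],[0,0,0],[0,0,0],[0,0,0],[0,0,0],[0,0,0]])

```text
time: 5.55
position: [0.6332, 0.1917, 0.0778]
tool_rot: [-3.116, -0.392, -0.002]
ft_force: [0.8, 0.4, -0.3]
grip_width: 0.253
grip_force: 20.0
```

```bash
python3 -c "
from h import *
im,st=look('w3')
go(.6224+.0085,.1772+.0145,.0275,14)
print(st['grip_width'],st['grip_force'])"
```

```text
dark [312 373] [572.6 176.5] [144.7 382.1] 14.5
t 5.7 pos [0.6294 0.192  0.0779] yaw 14.46
xyz [ 1.6  0.7 50.6] dr [0.    0.002 0.008] yaw 14.5 pos [0.6293 0.192  0.0781]
0.24940394390496198 19.999765392858535
```

View pics/w3.png

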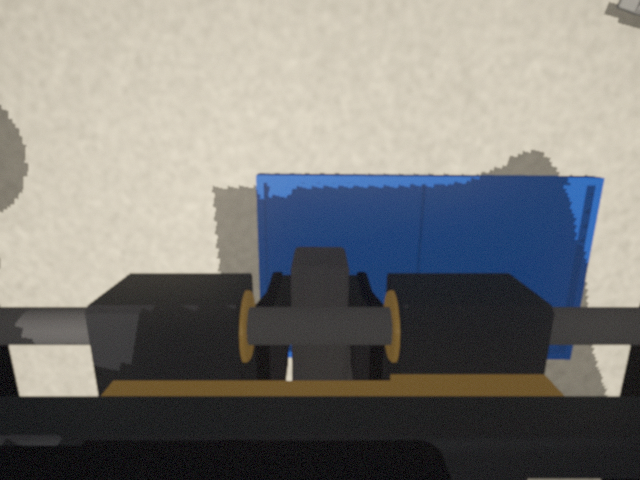

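L1 hangs between the pads over the left (robot's left) compartment. The tray's far corners are at (258,174) and (602,178), and the divider is near column 421. I'll check the corners before lowering.

```bash
python3 -c "
from h import *
st=get_state();cm=cam('wrist',st)
p=ray(cm,[(258,174),(602,178),(421,178)],.01)*1000;print(p, np.linalg.norm(p[1]-p[0]))
a=np.radians(14);u=np.array([np.cos(a),np.sin(a)]);v=np.array([-u[1],u[0]])
for s in (54*u+92*v,54*u-92*v,54*u): print(np.array([633.3,133.5])+s)
"
```

```text
[[668.06631287 234.74047356]
 [711.55996787  58.13756015]
 [687.59132143 150.83235954]] 181.87986982505117
[663.43915482 235.83098918]
[707.95278361  57.29657554]
[685.69596922 146.56378236]
```

>>> send_rows(xyz=[[5,1,8],[5,1,16],[5,1,24],[5,1,32],[5,1,38],[5,1,42],[5,1,45],[5,1,47],[5,1,49],[5,1,49]], dr=[[0,0,0],[0,0,0],[0,0,0],[0,0,0],[0,0,0],[0,0,0],[0,0,0],[0,0,0],[0,0,0],[0,0,0]])

```text
time: 6.58
position: [0.6357, 0.1921, 0.0294]
tool_rot: [3.117, 0.395, -0.0]
ft_force: [-0.1, -0.3, -0.1]
grip_width: 0.247
grip_force: 20.0
```

>>> send_rows(xyz=[[0,0,0.5],[0,0,1],[0,0,1.5],[0,0,2],[0,0,2.5],[0,0,3],[0,0,3],[0,0,3],[0,0,3],[0,0,3]], dr=[[0,0,0],[0,0,0],[0,0,0],[0,0,0],[0,0,0],[0,0,0],[0,0,0],[0,0,0],[0,0,0],[0,0,0]])

```text
time: 7.42
position: [0.6358, 0.1922, 0.0268]
tool_rot: [3.117, 0.395, 0.0]
ft_force: [-0.2, -0.1, 0.8]
grip_width: 0.249
grip_force: 20.0
```

>>> send_rows(xyz=[[0,0,0.3],[0,0,0.6],[0,0,0.9],[0,0,1],[0,0,1],[0,0,1],[0,0,1],[0,0,1],[0,0,1],[0,0,1]], dr=[[0,0,0],[0,0,0],[0,0,0],[0,0,0],[0,0,0],[0,0,0],[0,0,0],[0,0,0],[0,0,0],[0,0,0]])

```text
time: 8.25
position: [0.6358, 0.1922, 0.0267]
tool_rot: [3.116, 0.394, 0.0]
ft_force: [-2.6, -1.2, 6.7]
grip_width: 0.254
grip_force: 20.0
```

Contact confirmed (z held at 0.0267, about 7 N up). Release, rise, and go on to L2.

>>> send_rows(xyz=[[0,0,0.5],[0,0,0.5],[0,0,0.5],[0,0,0.5],[0,0,0.5],[0,0,0.5],[0,0,0],[0,0,0],[0,0,-4],[0,0,-15]], dr=[[0,0,0],[0,0,0],[0,0,0],[0,0,0],[0,0,0],[0,0,0],[0,0,0],[0,0,0],[0,0,0],[0,0,0]], jaw=36)

```text
time: 9.08
position: [0.6345, 0.1916, 0.0394]
tool_rot: [3.116, 0.395, -0.005]
ft_force: [-0.3, -0.9, -0.6]
grip_width: 0.416
grip_force: 0.0
```

```bash
python3 -c "
from h import *
st=get_state();print(st['grip_width'],st['ft_force'].round(1))
go(.447,.015,.22,16)"
```

```text
0.41615978974747125 [-0.3 -0.9 -0.6]
xyz [-226.2  124.3 -179.9] dr [ 0.     0.003 -0.027] yaw 14.4 pos [0.6345 0.1916 0.0394]
```

>>> send_rows(xyz=[[0,0,-35],[0,0,-75],[-25,14,-110],[-55,30,-140],[-88,48,-165],[-121,66,-180],[-154,84,-180],[-187,102,-180],[-215,118,-180],[-226,124,-180]], dr=[[0,0,0],[0,0,0],[0,0,0],[0,0,0],[0,0,0],[0,0,0],[0,0,0],[0,0,0],[0,0,-0.015],[0,0,-0.027]], jaw=70)

```text
time: 9.92
position: [0.4449, 0.0122, 0.2216]
tool_rot: [3.108, 0.43, -0.0]
ft_force: [1.4, -0.7, -0.2]
grip_width: 0.808
grip_force: 0.0
```

```bash
python3 -c "
from h import *
look('w4')"
```

```text
dark [288 405] [312.  -26.1] [273.  661.1] 15.7
dark [321 220] [449.1   7.3] [71.1 47.2] 15.8
dark [22 94] [479.  270.8] [27.1 48.7] 31.7
t 10.0667 pos [0.4477 0.0153 0.2218] yaw 15.86
```

View pics/w4.png

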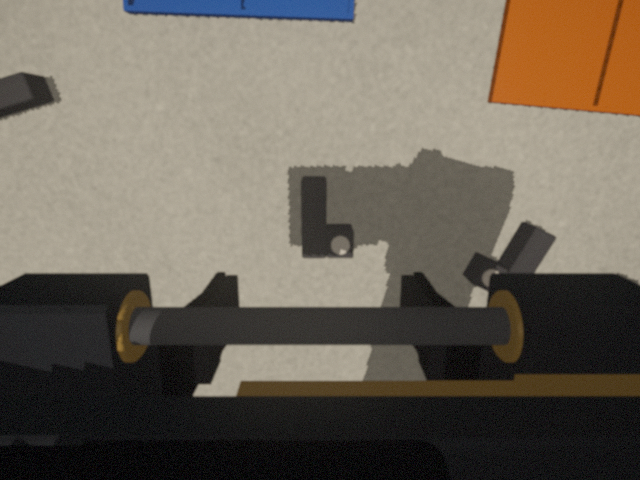

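L2 is at (325,215) in the wrist view, short arm at the lower right end, so left-hand as expected. R1 is at (515,260).

```bash
python3 -c "
from h import *
go(.4574,.0221,.07,15.8)"
```

```text
xyz [  9.9  -3.2 151.7] dr [ 0.001 -0.002  0.003] yaw 16.0 pos [0.4484 0.0163 0.2217]
```

>>> send_rows(xyz=[[5,-2,20],[10,-3,50],[10,-3,80],[10,-3,110],[10,-3,135],[10,-3,152],[10,-3,152],[10,-3,152],[10,-3,152],[10,-3,152]], dr=[[0,0,0],[0,0,0],[0,0,0],[0,0,0],[0,0,0],[0,0,0],[0,0,0],[0,0,0],[0,0,0],[0,0,0]], jaw=50)

```text
time: 10.95
position: [0.4581, 0.0219, 0.0701]
tool_rot: [3.111, 0.438, 0.004]
ft_force: [0.2, -0.3, 0.5]
grip_width: 0.574
grip_force: 0.0
```

```bash
python3 -c "
from h import *
go(.4574,.0221,.0242,15.8)"
```

```text
xyz [-0.8 -0.4 45.9] dr [ 0.001 -0.003  0.004] yaw 16.0 pos [0.4581 0.0219 0.0701]
```

>>> send_rows(xyz=[[0,0,8],[0,0,16],[0,0,24],[0,0,32],[0,0,40],[0,0,46],[0,0,46],[0,0,46],[0,0,46],[0,0,46]], dr=[[0,0,0],[0,0,0],[0,0,0],[0,0,0],[0,0,0],[0,0,0],[0,0,0],[0,0,0],[0,0,0],[0,0,0]])

```text
time: 11.78
position: [0.4569, 0.0214, 0.0229]
tool_rot: [3.111, 0.437, 0.001]
ft_force: [0.3, 0.1, -0.2]
grip_width: 0.574
grip_force: 0.0
```

>>> send_rows(xyz=[[0,0,0],[0,0,0],[0,0,0],[0,0,0],[0,0,0],[0,0,0],[0,0,0],[0,0,0],[0,0,0],[0,0,0]], dr=[[0,0,0],[0,0,0],[0,0,0],[0,0,0],[0,0,0],[0,0,0],[0,0,0],[0,0,0],[0,0,0],[0,0,0]], jaw=10, grip_force=20)

```text
time: 12.62
position: [0.4566, 0.0213, 0.0227]
tool_rot: [3.111, 0.436, 0.0]
ft_force: [-0.2, -0.6, 2.2]
grip_width: 0.25
grip_force: 20.0
```

```bash
python3 -c "
from h import *
a=np.radians(14);c=np.array([.637,.134])-.045*np.array([-np.sin(a),np.cos(a)])+[.0085,.0145];print(c)
go(*c,.09,14)"
```

```text
[0.65638649 0.10483669]
xyz [215.1 -25.3 -67.3] dr [ 0.    -0.     0.034] yaw 16.0 pos [0.4566 0.0213 0.0227]
```

>>> send_rows(xyz=[[0,0,-20],[5,0,-45],[30,-2,-65],[65,-5,-67],[100,-9,-67],[135,-13,-67],[170,-17,-67],[200,-19,-67],[215,-19,-67],[215,-19,-67]], dr=[[0,0,0],[0,0,0],[0,0,0.01],[0,0,0.02],[0,0,0.034],[0,0,0.034],[0,0,0.034],[0,0,0.034],[0,0,0.034],[0,0,0.034]])

```text
time: 13.45
position: [0.6604, 0.1005, 0.0887]
tool_rot: [-3.116, -0.385, -0.002]
ft_force: [-0.1, 0.3, -0.7]
grip_width: 0.254
grip_force: 20.0
```

```bash
python3 -c "
from h import *
get_image('wrist')
go(.6579,.099,.0285,14);print(get_state()['grip_width'])"
```

```text
xyz [-0.6  0.6 60. ] dr [-0.001  0.001  0.001] yaw 14.1 pos [0.6584 0.0997 0.0885]
0.25170408676819633
```

>>> send_rows(xyz=[[0,0,10],[0,0,20],[0,0,30],[0,0,40],[0,0,47],[0,0,52],[0,0,55],[0,0,57],[0,0,59],[0,0,60]], dr=[[0,0,0],[0,0,0],[0,0,0],[0,0,0],[0,0,0],[0,0,0],[0,0,0],[0,0,0],[0,0,0],[0,0,0]])

```text
time: 14.33
position: [0.6582, 0.0989, 0.0297]
tool_rot: [-3.118, -0.384, -0.001]
ft_force: [-0.0, 0.2, -0.8]
grip_width: 0.249
grip_force: 20.0
```

>>> send_rows(xyz=[[0,0,0.5],[0,0,1],[0,0,1.5],[0,0,2],[0,0,2.5],[0,0,2.8],[0,0,2.8],[0,0,2.8],[0,0,2.8],[0,0,2.8]], dr=[[0,0,0],[0,0,0],[0,0,0],[0,0,0],[0,0,0],[0,0,0],[0,0,0],[0,0,0],[0,0,0],[0,0,0]])

```text
time: 15.17
position: [0.658, 0.0988, 0.0268]
tool_rot: [3.118, 0.384, 0.0]
ft_force: [-0.4, -0.1, -0.3]
grip_width: 0.254
grip_force: 20.0
```

>>> send_rows(xyz=[[0,0,0.4],[0,0,0.8],[0,0,1.2],[0,0,1.5],[0,0,1.5],[0,0,1.5],[0,0,1.5],[0,0,1.5],[0,0,1.5],[0,0,1.5]], dr=[[0,0,0],[0,0,0],[0,0,0],[0,0,0],[0,0,0],[0,0,0],[0,0,0],[0,0,0],[0,0,0],[0,0,0]])

```text
time: 16.0
position: [0.6581, 0.0988, 0.0257]
tool_rot: [3.118, 0.383, 0.0]
ft_force: [-2.7, -0.2, 5.4]
grip_width: 0.256
grip_force: 20.0
```

>>> send_rows(xyz=[[0,0,0],[0,0,0],[0,0,0],[0,0,0],[0,0,0],[0,0,0],[0,0,0],[0,0,0],[0,0,-4],[0,0,-15]], dr=[[0,0,0],[0,0,0],[0,0,0],[0,0,0],[0,0,0],[0,0,0],[0,0,0],[0,0,0],[0,0,0],[0,0,0]], jaw=34)

```text
time: 16.83
position: [0.6567, 0.0985, 0.0391]
tool_rot: [3.118, 0.384, -0.005]
ft_force: [0.0, -0.5, 0.5]
grip_width: 0.39
grip_force: 0.0
```

```bash
python3 -c "
from h import *
go(.455,-.17,.22,-9.4)"
```

```text
xyz [-261.4  211.5 -180.1] dr [0.    0.003 0.409] yaw 14.0 pos [0.6567 0.0985 0.0391]
```

>>> send_rows(xyz=[[0,0,-30],[0,0,-70],[-20,16,-105],[-52,42,-130],[-84,68,-150],[-116,94,-170],[-148,120,-180],[-180,146,-180],[-212,172,-180],[-244,198,-180]], dr=[[0,0,0],[0,0,0],[0,0,0.05],[0,0,0.1],[0,0,0.15],[0,0,0.2],[0,0,0.26],[0,0,0.31],[0,0,0.36],[0,0,0.409]], jaw=70)

```text
time: 17.67
position: [0.4774, -0.1415, 0.2222]
tool_rot: [3.129, -0.26, 0.005]
ft_force: [0.8, -0.4, -0.9]
grip_width: 0.798
grip_force: 0.0
```

```bash
python3 -c "
from h import *
look('w5')"
```

```text
dark [309 408] [ 314.1 -120.1] [657.4 228. ] 80.1
dark [496 225] [ 442.5 -301.3] [77.6 50.8] 81.3
dark [346 238] [ 458.7 -164.4] [44.1 72.5] 80.2
dark [20 74] [624.7  61.8] [45.7 52.3] 68.9
t 17.8167 pos [ 0.4766 -0.1439  0.2215] yaw -9.81
```

View pics/w5.png

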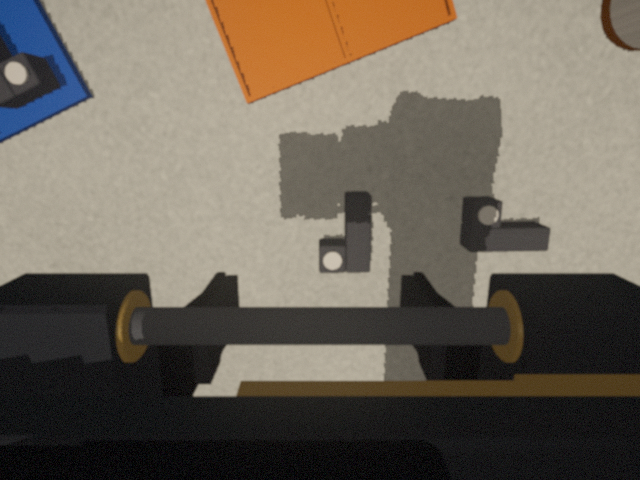

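R1 is at (350,235) with its short arm at the lower left, so right-hand. R2 is at (500,225), and the orange tray's near edge runs from (249,102) to (455,17).

```bash
python3 -c "
from h import *
im,st=look('w6');cm=cam('wrist',st)
hsv=cv2.cvtColor(im,cv2.COLOR_RGB2HSV);m=cv2.inRange(hsv,(5,150,100),(18,255,255))
c=max(cv2.findContours(m,cv2.RETR_EXTERNAL,cv2.CHAIN_APPROX_NONE)[0],key=cv2.contourArea)[:,0]
p=c[c[:,1].argmax()];q=c[c[:,0].argmax()];print(p,q);w=ray(cm,[p,q],.01)*1000;print(w,np.linalg.norm(w[1]-w[0]))
u=(w[0]-w[1])/np.linalg.norm(w[0]-w[1]);n=np.array([u[1],-u[0]]);print('ctr',w.mean(0)+54*n,np.degrees(np.arctan2(n[1],n[0])))
go(.467,-.175,.07,-9.6)"
```

```text
dark [305 408] [ 317.3 -113.5] [658.8 227.4] 80.8
dark [503 229] [ 442.7 -301.2] [78.3 49.9] 81.3
dark [353 240] [ 458.7 -164. ] [44.4 72.5] 79.4
dark [22 67] [630.4  63.3] [52.7 62.5] 69.4
t 18.0167 pos [ 0.4792 -0.1387  0.2207] yaw -9.22
[256 103] [465  20]
[[ 579.68053338 -100.93917967]
 [ 615.02568517 -279.12166039]] 181.65427655144825
ctr [ 650.32105553 -179.52343813] 11.219823691267104
xyz [ -6.3  37.9 150.5] dr [-0.    -0.001  0.007] yaw -9.2 pos [ 0.4792 -0.1386  0.2205]
```

```bash
python3 -c "
from h import *
go(.4678,-.1765,.07,-9.6)"
```

```text
xyz [ -5.3  39.3 150.5] dr [-0.    -0.001  0.007] yaw -9.2 pos [ 0.4792 -0.1386  0.2205]
```

>>> send_rows(xyz=[[-3,20,5],[-5,39,20],[-5,39,50],[-5,39,80],[-5,39,110],[-5,39,135],[-5,39,150],[-5,39,150],[-5,39,150],[-5,39,150]], dr=[[0,0,0],[0,0,0],[0,0,0],[0,0,0],[0,0,0],[0,0,0],[0,0,0],[0,0,0],[0,0,0],[0,0,0]], jaw=52)

```text
time: 18.9
position: [0.4684, -0.1776, 0.0713]
tool_rot: [3.131, -0.255, 0.003]
ft_force: [0.4, 1.2, 1.0]
grip_width: 0.599
grip_force: 0.0
```

```bash
python3 -c "
from h import *
go(.4678,-.1765,.0242,-9.6)"
```

```text
xyz [-0.8 -1.  47.1] dr [ 0.    -0.002  0.005] yaw -9.3 pos [ 0.4684 -0.1776  0.0713]
```

>>> send_rows(xyz=[[0,0,8],[0,0,16],[0,0,24],[0,0,32],[0,0,40],[0,0,46],[0,0,46],[0,0,46],[0,0,46],[0,0,46]], dr=[[0,0,0],[0,0,0],[0,0,0],[0,0,0],[0,0,0],[0,0,0],[0,0,0],[0,0,0],[0,0,0],[0,0,0]])

```text
time: 19.73
position: [0.4674, -0.1782, 0.0246]
tool_rot: [3.131, -0.258, 0.001]
ft_force: [-0.0, 0.4, -0.5]
grip_width: 0.596
grip_force: 0.0
```

>>> send_rows(xyz=[[0,0,0],[0,0,0],[0,0,0],[0,0,0],[0,0,0],[0,0,0],[0,0,0],[0,0,0],[0,0,0],[0,0,0]], dr=[[0,0,0],[0,0,0],[0,0,0],[0,0,0],[0,0,0],[0,0,0],[0,0,0],[0,0,0],[0,0,0],[0,0,0]], jaw=10)

```text
time: 20.57
position: [0.467, -0.1781, 0.0242]
tool_rot: [3.131, -0.258, -0.0]
ft_force: [-0.5, -0.1, 0.9]
grip_width: 0.247
grip_force: 20.0
```

```bash
cat >> h.py <<'E'
def orange(k,th,off):
    """grip pose for a right cover: compartment at local y=k*45 (+off mm), cover x axis at world th deg"""
    a=np.radians(11.1);v=np.array([-np.sin(a),np.cos(a)]);t=np.radians(th)
    c=np.array([650,-179.5])+v*(k*45+off)
    return (c+[-12*np.cos(t)-12*np.sin(t),-12*np.sin(t)+12*np.cos(t)])/1000
E
python3 -c "
from h import *
p=orange(1,191.1,6);print(p)
go(*p,.09,11.1)"
```

```text
[ 0.65426716 -0.13891932]
xyz [178.4 -69.3 -65.8] dr [ 0.     0.    -0.358] yaw -9.4 pos [ 0.467  -0.1781  0.0242]
```

>>> send_rows(xyz=[[0,0,-20],[5,-2,-45],[30,-12,-65],[60,-23,-66],[90,-35,-66],[120,-47,-66],[150,-58,-66],[178,-69,-66],[178,-69,-66],[178,-69,-66]], dr=[[0,0,0],[0,0,0],[0,0,-0.05],[0,0,-0.11],[0,0,-0.17],[0,0,-0.23],[0,0,-0.3],[0,0,-0.358],[0,0,-0.358],[0,0,-0.358]])

```text
time: 21.4
position: [0.6545, -0.1376, 0.089]
tool_rot: [-3.125, -0.306, 0.001]
ft_force: [-0.8, 0.1, -0.8]
grip_width: 0.253
grip_force: 20.0
```

```bash
python3 -c "
from h import *
get_image('wrist')
go(*orange(1,191.1,6),.0295,11.1);print(get_state()['grip_width'])"
```

```text
xyz [ 1.   0.5 59.6] dr [-0.001  0.002  0.   ] yaw 11.1 pos [ 0.6533 -0.1387  0.0891]
0.2519302352488707
```

>>> send_rows(xyz=[[0,0,10],[0,0,20],[0,0,30],[0,0,40],[0,0,47],[0,0,52],[0,0,55],[0,0,57],[0,0,59],[0,0,60]], dr=[[0,0,0],[0,0,0],[0,0,0],[0,0,0],[0,0,0],[0,0,0],[0,0,0],[0,0,0],[0,0,0],[0,0,0]])

```text
time: 22.28
position: [0.6541, -0.1391, 0.0303]
tool_rot: [3.127, 0.304, 0.001]
ft_force: [0.2, -0.4, -0.7]
grip_width: 0.251
grip_force: 20.0
```

>>> send_rows(xyz=[[0,0,0.5],[0,0,1],[0,0,1.5],[0,0,2],[0,0,2.3],[0,0,2.6],[0,0,2.8],[0,0,2.8],[0,0,2.8],[0,0,2.8]], dr=[[0,0,0],[0,0,0],[0,0,0],[0,0,0],[0,0,0],[0,0,0],[0,0,0],[0,0,0],[0,0,0],[0,0,0]])

```text
time: 23.12
position: [0.6539, -0.1391, 0.0274]
tool_rot: [3.127, 0.304, 0.0]
ft_force: [0.2, -0.7, -1.6]
grip_width: 0.25
grip_force: 20.0
```

>>> send_rows(xyz=[[0,0,0.4],[0,0,0.8],[0,0,1],[0,0,1],[0,0,1],[0,0,1],[0,0,1],[0,0,1],[0,0,1],[0,0,1]], dr=[[0,0,0],[0,0,0],[0,0,0],[0,0,0],[0,0,0],[0,0,0],[0,0,0],[0,0,0],[0,0,0],[0,0,0]])

```text
time: 23.95
position: [0.6539, -0.1391, 0.0273]
tool_rot: [3.126, 0.304, -0.0]
ft_force: [-1.5, 0.9, 5.2]
grip_width: 0.254
grip_force: 20.0
```

>>> send_rows(xyz=[[0,0,0],[0,0,0],[0,0,0],[0,0,0],[0,0,0],[0,0,0],[0,0,0],[0,0,0],[0,0,-4],[0,0,-15]], dr=[[0,0,0],[0,0,0],[0,0,0],[0,0,0],[0,0,0],[0,0,0],[0,0,0],[0,0,0],[0,0,0],[0,0,0]], jaw=34)

```text
time: 24.78
position: [0.6525, -0.139, 0.0402]
tool_rot: [-3.126, -0.304, 0.005]
ft_force: [-0.1, -0.4, -1.5]
grip_width: 0.385
grip_force: 0.0
```

```bash
python3 -c "
from h import *
go(.425,-.325,.22,81.3)"
```

```text
xyz [-259.6  138.5 -179.2] dr [-0.003  0.002 -1.225] yaw 11.1 pos [ 0.6525 -0.139   0.0402]
```

>>> send_rows(xyz=[[0,0,-30],[0,0,-70],[-20,10,-105],[-52,28,-130],[-86,46,-150],[-120,64,-170],[-155,83,-179],[-190,101,-179],[-225,120,-179],[-260,138,-179]], dr=[[0,0,0],[0,0,-0.12],[0,0,-0.24],[0,0,-0.36],[0,0,-0.48],[0,0,-0.6],[0,0,-0.72],[0,0,-0.84],[0,0,-0.96],[0,0,-1.08]], jaw=70)

```text
time: 25.62
position: [0.4404, -0.3131, 0.2221]
tool_rot: [2.562, 1.813, -0.0]
ft_force: [0.3, -0.3, -0.1]
grip_width: 0.8
grip_force: 0.0
```

```bash
python3 -c "
from h import *
go(.425,-.325,.22,81.3)
look('w7')"
```

```text
xyz [-16.3 -10.5   2.2] dr [ 0.002  0.002 -0.187] yaw 70.6 pos [ 0.4404 -0.3131  0.2221]
dark [263 417] [ 384.2 -470.8] [232.6 663.6] 69.9
dark [307 199] [ 438.6 -306.4] [72.8 45.8] 78.8
t 25.7667 pos [ 0.4389 -0.3152  0.2215] yaw 69.87
```

View pics/w7.png

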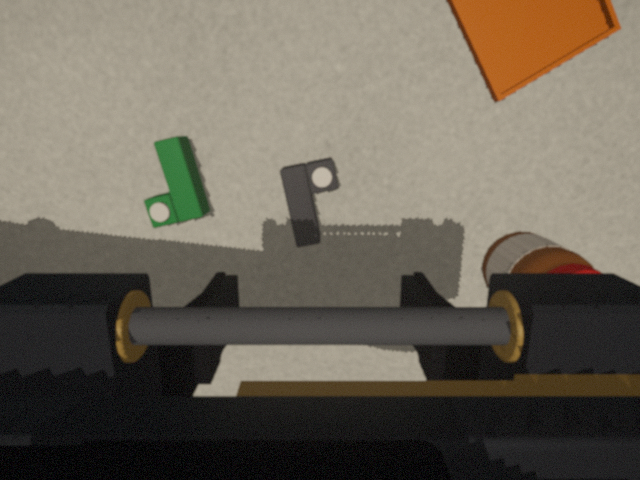

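R2 is at (307,199). The green decoy is at (180,180) and stays clear; the jar is at the right.

```bash
python3 -c "
from h import *
look('w8')
t=np.radians(80.5);c=np.array([439,-305]);p=(c+[-12*np.cos(t)-12*np.sin(t),-12*np.sin(t)+12*np.cos(t)])/1000
print(p);go(*p,.07,80.5)"
```

```text
dark [269 415] [ 391.4 -466.5] [230.5 658.4] 70.4
dark [305 205] [ 438.7 -306.2] [73.  45.7] 78.8
t 25.9667 pos [ 0.4428 -0.3106  0.2209] yaw 70.39
[ 0.425184   -0.31485486]
xyz [-10.  -15.3 150.7] dr [ 0.001 -0.    -0.176] yaw 70.4 pos [ 0.4428 -0.3106  0.2207]
```

>>> send_rows(xyz=[[-5,-8,5],[-11,-15,20],[-11,-15,50],[-11,-15,80],[-11,-15,110],[-11,-15,135],[-11,-15,150],[-11,-15,150],[-11,-15,150],[-11,-15,150]], dr=[[0,0,-0.09],[0,0,-0.167],[0,0,-0.167],[0,0,-0.167],[0,0,-0.167],[0,0,-0.167],[0,0,-0.167],[0,0,-0.167],[0,0,-0.167],[0,0,-0.167]], jaw=52)

```text
time: 26.85
position: [0.4251, -0.3172, 0.0715]
tool_rot: [2.407, 2.016, 0.001]
ft_force: [-1.1, -0.1, 1.2]
grip_width: 0.597
grip_force: 0.0
```

```bash
python3 -c "
from h import *
go(.4251,-.3155,.0242,80)"
```

```text
xyz [ 1.7 -0.3 47.3] dr [ 0.002  0.001 -0.002] yaw 79.9 pos [ 0.4251 -0.3172  0.0715]
```

>>> send_rows(xyz=[[1,0,8],[1,0,16],[1,0,24],[1,0,32],[1,0,40],[1,0,46],[1,0,46],[1,0,46],[1,0,46],[1,0,46]], dr=[[0,0,0],[0,0,0],[0,0,0],[0,0,0],[0,0,0],[0,0,0],[0,0,0],[0,0,0],[0,0,0],[0,0,0]])

```text
time: 27.68
position: [0.4242, -0.3166, 0.0248]
tool_rot: [2.409, 2.015, 0.0]
ft_force: [1.0, -0.5, 0.3]
grip_width: 0.6
grip_force: 0.0
```

>>> send_rows(xyz=[[0,0,0],[0,0,0],[0,0,0],[0,0,0],[0,0,0],[0,0,0],[0,0,0],[0,0,0],[0,0,0],[0,0,0]], dr=[[0,0,0],[0,0,0],[0,0,0],[0,0,0],[0,0,0],[0,0,0],[0,0,0],[0,0,0],[0,0,0],[0,0,0]], jaw=10)

```text
time: 28.52
position: [0.4238, -0.3164, 0.0244]
tool_rot: [2.409, 2.016, -0.0]
ft_force: [0.3, 0.0, 1.6]
grip_width: 0.252
grip_force: 19.9
```

```bash
python3 -c "
from h import *
p=orange(-1,11.1,-6);print(p)
go(*p,.095,11.1)"
```

```text
[ 0.64573284 -0.22008068]
xyz [133.9 201.5 -70.6] dr [0.  0.  1.2] yaw 79.8 pos [ 0.4238 -0.3164  0.0244]
```

>>> send_rows(xyz=[[0,0,-20],[3,4,-45],[20,30,-70],[40,58,-71],[60,87,-71],[80,115,-71],[100,145,-71],[118,173,-71],[134,201,-71],[134,201,-71]], dr=[[0,0,0],[0,0,0.11],[0,0,0.23],[0,0,0.35],[0,0,0.47],[0,0,0.59],[0,0,0.71],[0,0,0.83],[0,0,0.95],[0,0,1.07]])

```text
time: 29.35
position: [0.6509, -0.2136, 0.0947]
tool_rot: [-3.097, -0.507, -0.008]
ft_force: [-0.8, 1.7, -0.1]
grip_width: 0.253
grip_force: 19.9
```

```bash
python3 -c "
from h import *
for _ in range(3):get_image('wrist')
go(*orange(-1,11.1,-6),.0300,11.1);print(get_state()['grip_width'])"
```

```text
xyz [ 0.6  0.8 64.5] dr [-0.     0.002  0.134] yaw 18.8 pos [ 0.645  -0.2195  0.0945]
0.2493365185219973
```

>>> send_rows(xyz=[[0,0,4],[0,1,14],[0,1,24],[0,1,34],[0,1,44],[0,1,52],[0,1,57],[0,1,60],[0,1,63],[0,1,64]], dr=[[0,0,0.07],[0,0,0.134],[0,0,0.134],[0,0,0.134],[0,0,0.134],[0,0,0.134],[0,0,0.134],[0,0,0.134],[0,0,0.134],[0,0,0.134]])

```text
time: 30.33
position: [0.6456, -0.2208, 0.031]
tool_rot: [-3.127, -0.298, 0.0]
ft_force: [-0.1, 0.1, -0.1]
grip_width: 0.249
grip_force: 19.9
```

>>> send_rows(xyz=[[0,0,0.5],[0,0,1],[0,0,1.5],[0,0,2],[0,0,2.3],[0,0,2.6],[0,0,2.8],[0,0,2.8],[0,0,2.8],[0,0,2.8]], dr=[[0,0,0],[0,0,0],[0,0,0],[0,0,0],[0,0,0],[0,0,0],[0,0,0],[0,0,0],[0,0,0],[0,0,0]])

```text
time: 31.17
position: [0.6456, -0.2209, 0.0285]
tool_rot: [3.127, 0.297, -0.0]
ft_force: [0.7, -0.4, -1.1]
grip_width: 0.25
grip_force: 19.9
```

>>> send_rows(xyz=[[0,0,0.4],[0,0,0.8],[0,0,1.2],[0,0,1.6],[0,0,2],[0,0,2],[0,0,2],[0,0,2],[0,0,2],[0,0,2]], dr=[[0,0,0],[0,0,0],[0,0,0],[0,0,0],[0,0,0],[0,0,0],[0,0,0],[0,0,0],[0,0,0],[0,0,0]])

```text
time: 32.0
position: [0.6456, -0.2209, 0.0275]
tool_rot: [3.127, 0.297, -0.0]
ft_force: [-2.5, 0.9, 4.7]
grip_width: 0.252
grip_force: 19.9
```

Contact. Release and back off to a clear pose.

>>> send_rows(xyz=[[0,0,0],[0,0,0],[0,0,0],[0,0,0],[0,0,0],[0,0,0],[0,0,0],[0,0,0],[0,0,-4],[0,0,-15]], dr=[[0,0,0],[0,0,0],[0,0,0],[0,0,0],[0,0,0],[0,0,0],[0,0,0],[0,0,0],[0,0,0],[0,0,0]], jaw=34)

```text
time: 32.83
position: [0.6442, -0.2205, 0.0402]
tool_rot: [-3.126, -0.297, 0.005]
ft_force: [-0.1, -0.2, -0.4]
grip_width: 0.391
grip_force: 0.0
```

>>> send_rows(xyz=[[0,0,-35],[0,0,-75],[0,0,-115],[-10,10,-155],[-30,30,-190],[-55,55,-210],[-80,80,-210],[-105,105,-210],[-130,130,-210],[-155,155,-210]], dr=[[0,0,0],[0,0,0],[0,0,0],[0,0,0],[0,0,0],[0,0,0],[0,0,0],[0,0,0],[0,0,0],[0,0,0]])

```text
time: 33.67
position: [0.5216, -0.4035, 0.2534]
tool_rot: [3.126, 0.297, 0.002]
ft_force: [0.6, -1.3, -1.4]
grip_width: 0.393
grip_force: 0.0
```

```bash
python3 -c "
from h import *
im=get_image('top');cv2.imwrite('pics/t2.png',im[:,:,::-1])
c=im[120:350,90:540];cv2.imwrite('pics/t2c.png',cv2.resize(c[:,:,::-1],None,fx=1.75,fy=1.75))
"
```

```text
(no output)
```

View pics/t2c.png

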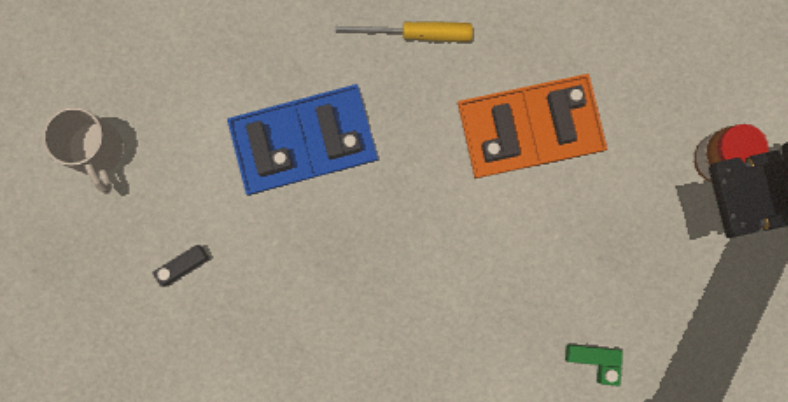

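All four covers lie flat inside their compartments, with the caps up. The bystanders and the green decoy have not moved, and the gripper is clear, high above the table. Settling, then handing in.

>>> send_rows(xyz=[[0,0,0],[0,0,0],[0,0,0],[0,0,0],[0,0,0],[0,0,0],[0,0,0],[0,0,0],[0,0,0],[0,0,0]], dr=[[0,0,0],[0,0,0],[0,0,0],[0,0,0],[0,0,0],[0,0,0],[0,0,0],[0,0,0],[0,0,0],[0,0,0]])

```text
time: 34.55
position: [0.5226, -0.4022, 0.2515]
tool_rot: [3.127, 0.297, -0.0]
ft_force: [-0.1, -0.8, -0.1]
grip_width: 0.391
grip_force: 0.0
```

```bash
python3 -c "
from bench import *
print(close_job())"
```

```text
the job is handed in; nothing more can be done
None
```

The job is handed in at about 35 s: both left-hand covers lie in the blue tray and both right-hand covers in the orange tray, one per compartment with caps up, and the final top view shows the bystanders and the green look-alike still in place.

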